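# Set out the bond-head parts in refitting order

### The job

The four parts on the full rack stand from left to right (seen from the robot) in the order they came off the bond head; set them out for refitting on the empty rack in the reverse order, so that the leftmost part ends in the rightmost bay and so on, one in each bay. Each stands in the middle of its bay, upright as it was, the press tip lying front to back across the rack as before; leave the bottle, the tape roll and the wipes where they are.

Things in the scene. Friction and masses are not known exactly. Their poses are not given: they have to be found in the camera images.
- full_rack: Fixed aluminium rack on which the four parts stand at the start, 92 mm deep (x, away from the robot), 278 mm long (y, to the left), turned up to 0.35 rad. Origin: centre of its underside. Built like the empty rack, same bays and heights; one part stands in the middle of each bay. It may be left or right of the empty rack.
- empty_rack: Fixed aluminium rack empty at the start, 92 mm deep (x, away from the robot), 278 mm long (y, to the left), turned up to 0.35 rad. Origin: centre of its underside. Four bays at x 0, y +96, +32, -32, -96 mm (left to right), each a black rubber pad 84 x 56 mm, its top 12 mm over the worktop. Between bays 4 mm ribs, tops at 15 mm; end cheeks 20 mm high; open at front and back.
- loupe_center (a point): Black round loupe standing upright, 37 mm across at the wider upper part (from 27 mm up), 34 mm across below that, 40 mm tall, about 50 g. The point is its centre, half-way up; its z axis points up as it stands.
- gauge_weight_center (a point): Brass-coloured calibration weight, round, 26 mm across, 38 mm tall with a knob on top; straight sides up to about 24 mm, where to grip it; about 110 g. The point is its centre, half-way up; its z axis points up as it stands.
- thumb_screw_center (a point): Steel knurled thumb screw standing on its head, stem up: head 22 mm across and 8 mm high, stem 6 mm across, 25 mm tall in all, about 20 g. Best gripped by the head, close to the pad. The point is its centre, half-way up; its z axis points up as it stands.
- press_tip_2_center (a point): Steel press tip, a bar 72 mm long (its y axis) and 12 mm wide (its x axis), 19 mm tall: 14 mm high body with a 4 mm wide blade on top; about 90 g. It lies across the rack, its length along the rack's x (from front to back), within about 0.08 rad. The point is its centre, half-way up; its z axis points up as it stands.
- loupe_pad: Black rubber pad, 84 x 56 x 2 mm, fixed in the bay of the full rack where the loupe stands at the start; it stays there and so tells which bay that was. Origin: centre of its underside, 10 mm above the worktop; axes as the full rack's.
- gauge_pad: Black rubber pad, 84 x 56 x 2 mm, fixed in the bay of the full rack where the calibration weight stands at the start; it stays there and so tells which bay that was. Origin: centre of its underside, 10 mm above the worktop; axes as the full rack's.
- thumb_pad: Black rubber pad, 84 x 56 x 2 mm, fixed in the bay of the full rack where the thumb screw stands at the start; it stays there and so tells which bay that was. Origin: centre of its underside, 10 mm above the worktop; axes as the full rack's.
- press_pad: Black rubber pad, 84 x 56 x 2 mm, fixed in the bay of the full rack where the press tip stands at the start; it stays there and so tells which bay that was. Origin: centre of its underside, 10 mm above the worktop; axes as the full rack's.
- amber_dropper: Bystander: amber dropper bottle, 30 mm across, 104 mm tall, standing behind the racks. Origin: centre of its underside.
- kapton_tape: Bystander: orange roll of tape lying flat, 72 mm across, 12 mm high, behind the racks. Origin: centre of its underside.
- wipe_pack: Bystander: white pack of wipes, 60 x 105 x 22 mm, lying to the right of the racks. Origin: centre of its underside.
Things that resemble listed ones, but are neither listed nor needed, are in the scene too. What is shaped like the part that bears gauge_weight_center but purple or turquoise is not meant.

How it is judged:
At the end, for the whole second after the job is handed in: Each part is on the formerly empty rack in the bay mirroring its starting bay (leftmost to rightmost, etc.), upright (0.12 rad) on the pad (height within 3 mm), within 12 mm of the bay centre along the row and 14 mm across it; press tip front to back within 0.26 rad (((y of loupe_pad in the frame of full_rack between 0.086 and 0.106 m and y of loupe_center in the frame of empty_rack between -0.108 and -0.084 m) or (y of loupe_pad in the frame of full_rack between 0.022 and 0.042 m and y of loupe_center in the frame of empty_rack between -0.044 and -0.02 m) or (y of loupe_pad in the frame of full_rack between -0.042 and -0.022 m and y of loupe_center in the frame of empty_rack between 0.02 and 0.044 m) or (y of loupe_pad in the frame of full_rack between -0.106 and -0.086 m and y of loupe_center in the frame of empty_rack between 0.084 and 0.108 m)) and x of loupe_center in the frame of empty_rack between -0.014 and 0.014 m and z of loupe_center in the frame of empty_rack between 0.029 and 0.035 m and angle between each of loupe_center, gauge_weight_center, thumb_screw_center, press_tip_2_center's own z axis and vertical below 0.12 rad and ((y of gauge_pad in the frame of full_rack between 0.086 and 0.106 m and y of gauge_weight_center in the frame of empty_rack between -0.108 and -0.084 m) or (y of gauge_pad in the frame of full_rack between 0.022 and 0.042 m and y of gauge_weight_center in the frame of empty_rack between -0.044 and -0.02 m) or (y of gauge_pad in the frame of full_rack between -0.042 and -0.022 m and y of gauge_weight_center in the frame of empty_rack between 0.02 and 0.044 m) or (y of gauge_pad in the frame of full_rack between -0.106 and -0.086 m and y of gauge_weight_center in the frame of empty_rack between 0.084 and 0.108 m)) and x of gauge_weight_center in the frame of empty_rack between -0.014 and 0.014 m and z of gauge_weight_center in the frame of empty_rack between 0.028 and 0.034 m and ((y of thumb_pad in the frame of full_rack between 0.086 and 0.106 m and y of thumb_screw_center in the frame of empty_rack between -0.108 and -0.084 m) or (y of thumb_pad in the frame of full_rack between 0.022 and 0.042 m and y of thumb_screw_center in the frame of empty_rack between -0.044 and -0.02 m) or (y of thumb_pad in the frame of full_rack between -0.042 and -0.022 m and y of thumb_screw_center in the frame of empty_rack between 0.02 and 0.044 m) or (y of thumb_pad in the frame of full_rack between -0.106 and -0.086 m and y of thumb_screw_center in the frame of empty_rack between 0.084 and 0.108 m)) and x of thumb_screw_center in the frame of empty_rack between -0.014 and 0.014 m and z of thumb_screw_center in the frame of empty_rack between 0.0215 and 0.0275 m and ((y of press_pad in the frame of full_rack between 0.086 and 0.106 m and y of press_tip_2_center in the frame of empty_rack between -0.108 and -0.084 m) or (y of press_pad in the frame of full_rack between 0.022 and 0.042 m and y of press_tip_2_center in the frame of empty_rack between -0.044 and -0.02 m) or (y of press_pad in the frame of full_rack between -0.042 and -0.022 m and y of press_tip_2_center in the frame of empty_rack between 0.02 and 0.044 m) or (y of press_pad in the frame of full_rack between -0.106 and -0.086 m and y of press_tip_2_center in the frame of empty_rack between 0.084 and 0.108 m)) and x of press_tip_2_center in the frame of empty_rack between -0.014 and 0.014 m and z of press_tip_2_center in the frame of empty_rack between 0.0185 and 0.0245 m and angle between the y axis of press_tip_2_center and the x axis of empty_rack, either way round below 0.26 rad); the robot touches nothing.
It fails at once if the amber dropper bottle is moved by more than 20 mm (distance of amber_dropper from where it was at the start of the episode above 0.02 m).
It fails at once if the roll of tape is moved by more than 20 mm (distance of kapton_tape from where it was at the start of the episode above 0.02 m).
It fails at once if the pack of wipes is moved by more than 20 mm (distance of wipe_pack from where it was at the start of the episode above 0.02 m).
It also fails if it takes over 109 s, if anything falls off the work surface, if the arm or the gripper's body presses on something with over 40 N, if the wrist force passes 120 N, or if a joint passes its speed limit or range.

### The arm

A 7-joint arm with a two-finger parallel gripper is mounted at the origin on a cart in front of the work surface, level with it; the furniture and walls round the work are solid. World frame = base frame: x ahead of the robot, y to its left, z up, the work surface at z = 0. Lengths are in m, angles in rad, forces in N, time in s.
With the tool pointing down it reaches from about 0.425 to 0.875 m from the base axis. Payload 4.7 kg.
Tool frame: the origin (TCP) lies between the finger pads; the fingertips stand 14 mm ahead of it and the grasp point (between the pads) lies 5 mm behind it; z points along the fingers, y is the line along which they close (so a half turn about z gives the same grasp; the last joint's range is limited). The gripper opens to 87 mm and grips with 3 to 60 N. Pads are 19 mm wide; open, the fingers measure 117 mm over their backs; the gripper's body (75 mm by 190 mm) begins 51 mm behind the grasp point.
Start: joints at [1.269, 0.321, -0.07, 1.45, 0.023, 1.371, -0.057], TCP at [0.202, -0.618, 0.237] pointing down, gripper open.
Joint ranges: [-2.86, 2.86], [-0.3, 2.09], [-1.38, 1.24], [0.06, 2.45], [-1.56, 4.7], [0.09, 2.05], [-2.69, 2.69]. Speed limits (rad/s): [2.57, 2.57, 3.14, 3.14, 3.14, 3.14, 3.14].

### API

Orientations are given as a rotation vector (axis times angle).
In Python, from bench import ctrl gives the robot as it stands.
- The arm moves only by the shell command python3 -m inch 'ROWS' [OPENING] [FORCE]. ROWS is JSON, a list of rows, each a list of 6 numbers: the shift along the world's x, y, z in mm, then the turn, a rotation vector about the world's x, y, z in degrees. In form: [[tx, ty, tz, rx, ry, rz], ...]. A call has 1 to 20 rows; each row is the pose to reach, as a shift and turn from the pose commanded when the call began; what a row does not reach only later rows make up. A row lasts 1/8 s, in which the tool goes at most 62.5 mm and 10.7 degrees, less where a joint would pass 70% of its speed; a pose out of reach is approached as far as the arm can. A call with a gripper value outside its range is refused whole. OPENING is the finger opening in mm, from 0 to 87, set as the call begins (- or left out, the last holds). The fingers move at their own pace and stop on an object; FORCE is the grip in N (left out, the last holds). Time passes only in rows, so rows that repeat a pose let the fingers close. It gives the time, the measured TCP pose, the force, the opening and the grip force at its end, in the units of the state.
- ctrl.get_state(): the state, without advancing time (a new reading comes with each control period).
- ctrl.get_image(name): name is "scene" or "side" or "wrist"; returns (picture, depth): 384x512x3 uint8, red, green, blue; 384x512 float32, m along the optical axis (not along the pixel's ray), 0 where there is no reading.
- ctrl.camera_params(name): a dict with "mtx" (3x3 intrinsics, pixels), "T" (4x4, takes a point from camera to world coordinates). Camera axes: x right, y down, z forward; pixel columns grow to the right and rows downward; lengths in m; the calibration is good to about 2 mm. A picture is of the moment at which its call begins: read the wrist's pose just before it. camera_params takes no time and is no camera call; for the wrist camera it gives the pose at the moment of the call.
- ctrl.close_job(): hands the job in; it is judged then, once.
The state is a dict: "time": time; "joint_positions": joint angles; "qd": joint speeds; "joint_torque": joint torques, N m; "position": TCP position; "tool_rot": TCP orientation; "ft_force": force on the tool from outside, world axes, zero at the start; "torque": the same for the moment, N m; "grip_width": opening from 0.0 (shut) to 1.0 (fully open); "grip_force": force on a finger pad.
Only numpy, scipy, OpenCV 4.12 (cv2) and the standard library are available. Lean on these libraries where they do the work, as an engineer would, in place of code of your own. Each camera call takes 0.05 s, during which the arm holds its last target. There are 200 camera calls.

## Working session

There is one attempt and no reset: what is moved stays moved. The work goes in short steps, Python scripts to look and compute and a shell command to move; the robot and the scene stay as the last step left them, time stands still between calls to the robot, and variables do not carry over. Pictures are saved under pics/ and viewed, at most 14 in all, crops included, and the job is handed in when it is done.

```bash
mkdir -p pics; cat > h.py <<'E'
from bench import ctrl
import numpy as np, cv2
def grab(n):
    im,d=ctrl.get_image(n); p=ctrl.camera_params(n); return im,d,np.array(p["mtx"]),np.array(p["T"])
def cloud(d,K,T):
    v,u=np.indices(d.shape); P=np.stack([(u-K[0,2])/K[0,0]*d,(v-K[1,2])/K[1,1]*d,d],-1)
    return P@T[:3,:3].T+T[:3,3]
def save(n,im): cv2.imwrite(f"pics/{n}.png",im[:,:,::-1])
E
python3 - <<'E'
from h import *
np.set_printoptions(precision=3,suppress=True)
for n in("scene","side"):
    im,d,K,T=grab(n); save(n,im); np.savez(n,im=im,d=d,K=K,T=T); print(n,K[0,0],T)
s=ctrl.get_state();print(s["position"],s["tool_rot"],s["time"])
E
```

```text
scene 463.351181099376 [[-0.502 -0.52   0.691 -0.339]
 [-0.865  0.303 -0.4    0.455]
 [-0.001 -0.799 -0.602  0.802]
 [ 0.     0.     0.     1.   ]]
side 431.482627198 [[-0.954 -0.163  0.252  0.157]
 [-0.3    0.528 -0.795  1.04 ]
 [-0.003 -0.834 -0.552  0.809]
 [ 0.     0.     0.     1.   ]]
[ 0.202 -0.617  0.236] [-3.101 -0.494  0.001] 0.1
```

View pics/scene.png

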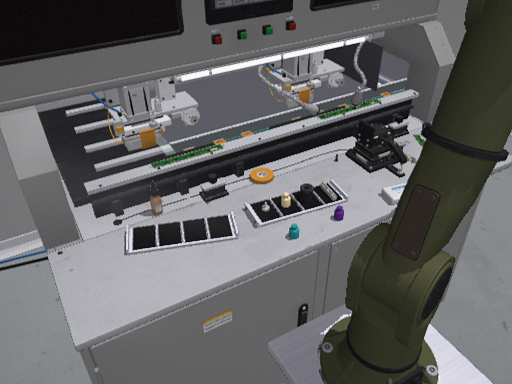

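View pics/side.png

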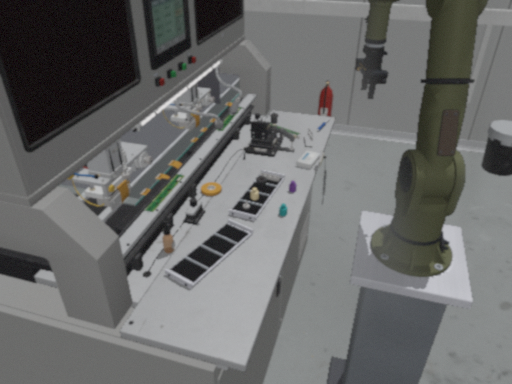

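The scene shows the empty rack at about (181,232) and the full rack at (297,203). From left to right the full rack holds the thumb screw (265,207), brass weight (286,200), loupe (307,188) and press tip (330,188). The turquoise (294,231) and purple (339,213) weights in front are decoys, because the gauge weight is the brass one. I'll confirm this in a crop.

```bash
python3 - <<'E'
from h import *
np.set_printoptions(precision=4,suppress=True)
z=np.load("scene.npz"); P=cloud(z["d"],z["K"],z["T"]); 
im=cv2.resize(z["im"][165:265,110:370],None,fx=3,fy=3,interpolation=cv2.INTER_CUBIC); save("crop1",im)
for n in("scene","side"):
    z=np.load(n+".npz"); P=cloud(z["d"],z["K"],z["T"]); im=z["im"]
    ok=(z["d"]>0)&(P[...,0]>.3)&(P[...,0]<.9)&(abs(P[...,1])<.5)
    tbl=ok&(abs(P[...,2])<.01); print(n,"table z",np.median(P[tbl][:,2]))
    # dark pads
    g=im.max(-1); m=(ok&(g<60)&(abs(P[...,2]-.012)<.012)).astype(np.uint8)
    k,l,st,c=cv2.connectedComponentsWithStats(m)
    for i in range(1,k):
        if st[i,4]>120:
            q=P[l==i]; r=cv2.minAreaRect((q[:,:2]*1000).astype(np.float32)); print(st[i],r,np.median(q[:,2]))
    h=(ok&(P[...,2]>.017)&(P[...,2]<.12)).astype(np.uint8)
    k,l,st,c=cv2.connectedComponentsWithStats(h)
    for i in range(1,k):
        if st[i,4]>15: q=P[l==i]; print("obj",st[i],q.min(0),q.max(0))
E
```

```text
scene table z 0.0019395157021585008
[216 132 134  46 720] ((706.4584350585938, -249.82640075683594), (32.76936340332031, 499.4690246582031), 0.04793413355946541) 0.013655724214373444
[346 149  59  28 420] ((534.0293579101562, -449.68267822265625), (200.10939025878906, 81.06599426269531), 22.78203773498535) 0.012271486404819176
[158 176  50  21 283] ((705.6666870117188, 105.90187072753906), (153.8377685546875, 28.81197166442871), 89.4905776977539) 0.013802057221925068
[313 184  29  20 186] ((481.44464111328125, -232.9980926513672), (53.439056396484375, 80.54133605957031), 84.3539047241211) 0.013744212981732895
[199 188  30  14 165] ((636.963623046875, 46.974361419677734), (82.83959197998047, 35.74642562866211), 64.96367645263672) 0.012031184978753329
[293 191  30  19 253] ((487.02984619140625, -171.48204040527344), (61.05134582519531, 80.25907897949219), 85.56441497802734) 0.01449586429703198
[ 95 194  56  24 331] ((705.1182250976562, 282.1522521972656), (153.4752960205078, 32.76061248779297), 89.74909973144531) 0.014044276483190732
[272 196  30  20 236] ((494.8850402832031, -107.6510
[... 2860 characters left out ...]
9  -0.3624  0.0266]
obj [262 169  16   5  23] [ 0.4588 -0.2849  0.017 ] [ 0.519  -0.2681  0.0213]
obj [251 172  29  27 278] [ 0.4403 -0.2436  0.0172] [ 0.513  -0.0875  0.0528]
obj [290 180   7   8  44] [ 0.374  -0.2102  0.0174] [ 0.3975 -0.1923  0.0389]
obj [185 198  18  22 253] [0.6291 0.0019 0.0173] [0.6641 0.0762 0.0701]
obj [243 200   7   8  24] [ 0.4949 -0.0534  0.0175] [ 0.514  -0.0313  0.0387]
obj [280 203   8   9  52] [ 0.3724 -0.0687  0.0176] [ 0.3972 -0.0484  0.0393]
obj [229 209  27   8  46] [ 0.4599 -0.0118  0.0174] [0.5479 0.0052 0.0225]
obj [229 219  24  11  42] [0.4501 0.041  0.0172] [0.5312 0.0723 0.0234]
obj [166 268  26  17  71] [0.5322 0.2989 0.017 ] [0.6174 0.3313 0.0234]
```

View pics/crop1.png

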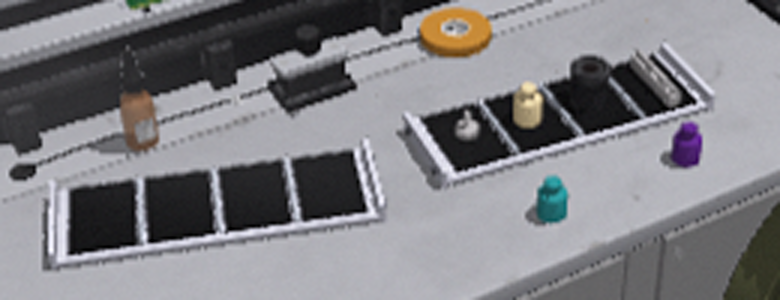

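The crop confirms it: the brass weight stands in bay 2, and the turquoise and purple ones are in front of the rack on the worktop. Next I move above the full rack to look closer.

```bash
python3 -m inch '[[290,475,64,0,0,65],[290,475,64,0,0,65],[290,475,64,0,0,65],[290,475,64,0,0,65],[290,475,64,0,0,65],[290,475,64,0,0,65],[290,475,64,0,0,65],[290,475,64,0,0,65],[290,475,64,0,0,65],[290,475,64,0,0,65],[290,475,64,0,0,65],[290,475,64,0,0,65],[290,475,64,0,0,65]]' 60 20
python3 - <<'E'
from h import *
np.set_printoptions(precision=4,suppress=True)
im,d,K,T=grab("wrist"); save("w1",im); np.savez("w1",im=im,d=d,K=K,T=T); print(K,T)
s=ctrl.get_state();print(s["position"],s["tool_rot"],s["time"],s["joint_positions"])
E
```

```text
time: 1.72
position: [0.4912, -0.1442, 0.3003]
tool_rot: [-2.354, -2.08, 0.001]
ft_force: [0.5, 0.0, 0.5]
grip_width: 0.69
grip_force: 0.0
[[285.2245   0.     255.5173]
 [  0.     285.2245 186.0206]
 [  0.       0.       1.    ]] [[ 0.9924 -0.119  -0.0314  0.5001]
 [-0.1231 -0.9597 -0.2528 -0.0753]
 [-0.0001  0.2547 -0.967   0.4491]
 [ 0.      0.      0.      1.    ]]
[ 0.4914 -0.144   0.3004] [-2.3534 -2.081   0.0004] 1.775 [ 0.8178  0.0272 -0.5917  1.6691  0.0155  1.4502  0.1017]
```

View pics/w1.png

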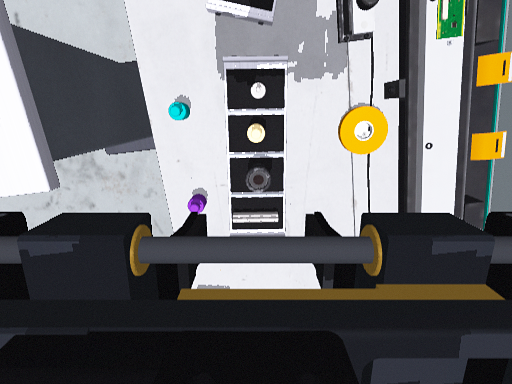

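The wrist view shows the thumb screw at (258,90), the weight (256,133), the loupe (258,179) and the press tip (255,216). Turquoise (179,111) and purple (197,203) are off the rack.

```bash
python3 - <<'E'
from h import *
np.set_printoptions(precision=4,suppress=True)
z=np.load("w1.npz");im=z["im"];d=z["d"];P=cloud(d,z["K"],z["T"]);g=im.max(-1)
box=np.zeros(d.shape,bool);box[50:236,222:290]=1
print("table",np.median(P[60:230,205:218][...,2]))
m=(box&(g<75)&(abs(P[...,2]-.012)<.008)).astype(np.uint8)
k,l,st,c=cv2.connectedComponentsWithStats(m)
for i in range(1,k):
    if st[i,4]>150: q=P[l==i]; print("pad",st[i],cv2.minAreaRect((q[:,:2]*1000).astype(np.float32)),np.median(q[:,2]))
for n,(v,u),zt in (("thumb",(90,258),.018),("gauge",(133,256),.03),("loupe",(179,258),.038),("press",(216,255),.022)):
    w=np.zeros(d.shape,bool);w[v-17:v+17,u-30:u+30]=1
    q=P[w&(P[...,2]>zt)&(d>0)]; print(n,len(q),q.min(0),q.max(0),cv2.minAreaRect((q[:,:2]*1000).astype(np.float32)),np.median(q[:,2]))
z=np.load("scene.npz");P=cloud(z["d"],z["K"],z["T"]);q=P[195:212,150:162].reshape(-1,3);q=q[(q[:,2]>.02)&(q[:,2]<.1)];print("bottle",np.median(q,0),q.min(0))
E
```

```text
table 0.0008320034856192926
pad [ 226   69   59   40 2024] ((503.3091125488281, -44.34696960449219), (54.035091400146484, 83.5708236694336), 82.92796325683594) 0.012832759538078775
pad [ 228  115   56   37 1705] ((496.504638671875, -107.87748718261719), (53.83656692504883, 83.13560485839844), 83.13455963134766) 0.012824409986757823
pad [ 230  157   54   35 1220] ((489.6825866699219, -171.23912048339844), (53.794742584228516, 83.16230010986328), 83.71815490722656) 0.012825649703837677
pad [ 231  197   52   32 1119] ((482.39080810546875, -234.5043182373047), (54.01620101928711, 82.38263702392578), 83.61648559570312) 0.012767491609317838
thumb 190 [ 0.4965 -0.0583  0.0186] [ 0.5174 -0.0375  0.0381] ((507.06719970703125, -47.82925796508789), (20.44793128967285, 20.04857635498047), 82.3777847290039) 0.020996688190634688
gauge 265 [ 0.4837 -0.1186  0.0312] [ 0.5088 -0.0934  0.052 ] ((496.27313232421875, -105.72557067871094), (24.97525978088379, 24.305850982666016), 82.53589630126953) 0.038830784936015994
loupe 520 [ 0.4739 -0.189   0.0439] [ 0.5098 -0.1522  0.0543] ((491.83795166015625, -170.7006072998047), (36.52146530151367, 34.61202621459961), 82.93830108642578) 0.050570357854497344
press 362 [ 0.4434 -0.2467  0.0222] [ 0.5148 -0.2287  0.0345] ((479.05950927734375, -238.2777557373047), (12.864640235900879, 71.77835083007812), 84.20769500732422) 0.02719098677461171
bottle [0.6473 0.2113 0.0438] [0.6389 0.1931 0.0202]
```

```bash
python3 -m inch '[[8,50,-50,0,0,0],[16,96,-100,0,0,0],[16,96,-150,0,0,0],[16,96,-200,0,0,0],[16,96,-235,0,0,0],[16,96,-255,0,0,0],[16,96,-272,0,0,0],[16,96,-272,0,0,0],[16,96,-272,0,0,0]]' 45 12
python3 -m inch '[[0,0,0,0,0,0],[0,0,0,0,0,0],[0,0,0,0,0,0],[0,0,0,0,0,0],[0,0,0,0,0,0],[0,0,15,0,0,0],[0,0,50,0,0,0],[0,0,100,0,0,0],[0,0,100,0,0,0]]' 0 12
python3 -c "
from bench import ctrl;s=ctrl.get_state();print(s['joint_positions'],s['grip_width']*87)"
```

```text
time: 2.9
position: [0.5082, -0.0472, 0.029]
tool_rot: [2.351, 2.083, 0.001]
ft_force: [0.1, 0.5, -0.4]
grip_width: 0.517
grip_force: 0.0
time: 4.03
position: [0.5112, -0.0469, 0.1335]
tool_rot: [2.345, 2.079, 0.008]
ft_force: [0.5, -0.7, -0.7]
grip_width: 0.242
grip_force: 12.0
[ 0.69223157  0.15656522 -0.70032835  1.90139362  0.11481796  1.11388348
 -0.17237815] 21.093834424790334
```

```bash
python3 -m inch '[[-1,50,10,0,0,-5],[-2,100,10,0,0,-10],[-3,142,0,0,0,-11.4],[-3,142,-40,0,0,-11.4],[-3,142,-70,0,0,-11.4],[-3,142,-88,0,0,-11.4],[-3,142,-98,0,0,-11.4],[-3,142,-98,0,0,-11.4],[-3,142,-99,0,0,-11.4],[-3,142,-99,0,0,-11.4]]' - 12
python3 -m inch '[[0,0,0,0,0,0],[0,0,0,0,0,0],[0,0,0,0,0,0],[0,0,0,0,0,0],[0,0,30,0,0,0],[0,0,80,0,0,0],[0,-30,120,0,0,0],[0,-30,120,0,0,0]]' 42
python3 -c "
from bench import ctrl;s=ctrl.get_state();print(s['joint_positions'],s['grip_width']*87)"
```

```text
time: 5.28
position: [0.5055, 0.0951, 0.0304]
tool_rot: [2.546, 1.839, 0.002]
ft_force: [0.1, -0.4, 0.1]
grip_width: 0.242
grip_force: 12.0
time: 6.28
position: [0.5074, 0.0629, 0.1527]
tool_rot: [2.546, 1.832, 0.006]
ft_force: [-0.1, 0.5, -0.8]
grip_width: 0.485
grip_force: 0.0
[ 0.55481359  0.14234956 -0.77958095  1.88065077  0.11279319  1.1558521
 -0.58823231] 42.19862310993722
```

```bash
python3 -m inch '[[-3,-60,0,0,0,6],[-6,-120,0,0,0,11.4],[-8.5,-171,0,0,0,11.4],[-8.5,-171,-40,0,0,11.4],[-8.5,-171,-80,0,0,11.4],[-8.5,-171,-108,0,0,11.4],[-8.5,-171,-121,0,0,11.4],[-8.5,-171,-121,0,0,11.4],[-8.5,-171,-121,0,0,11.4]]' 45 20
python3 -m inch '[[0,0,0,0,0,0],[0,0,0,0,0,0],[0,0,0,0,0,0],[0,0,0,0,0,0],[0,0,0,0,0,0],[0,0,15,0,0,0],[0,0,50,0,0,0],[0,0,100,0,0,0],[0,0,120,0,0,0],[0,0,120,0,0,0]]' 0 20
```

```text
time: 7.4
position: [0.4967, -0.1056, 0.0287]
tool_rot: [2.35, 2.084, 0.001]
ft_force: [0.4, 0.0, 0.1]
grip_width: 0.517
grip_force: 0.0
time: 8.65
position: [0.4977, -0.1061, 0.1508]
tool_rot: [2.348, 2.081, 0.003]
ft_force: [-0.8, -0.5, -1.9]
grip_width: 0.294
grip_force: 20.0
```

```bash
python3 -m inch '[[6,55,0,0,0,-3],[12,110,0,0,0,-6],[18,165,0,0,0,-9],[24,220,0,0,0,-11.4],[28,260,0,0,0,-11.4],[28,260,-40,0,0,-11.4],[28,260,-80,0,0,-11.4],[28,260,-108,0,0,-11.4],[28,260,-118,0,0,-11.4],[28,260,-119,0,0,-11.4],[28,260,-119,0,0,-11.4],[28,260,-119,0,0,-11.4]]' - 20
python3 -m inch '[[0,0,0,0,0,0],[0,0,0,0,0,0],[0,0,0,0,0,0],[0,0,0,0,0,0],[0,0,30,0,0,0],[0,0,80,0,0,0],[0,-40,120,0,0,0],[0,-40,120,0,0,0]]' 42
python3 - <<'E'
from h import *
im,d,K,T=grab("wrist"); save("w2",im); np.savez("w2",im=im,d=d,K=K,T=T)
print(ctrl.get_state()["joint_positions"])
E
```

```text
time: 10.15
position: [0.5248, 0.1542, 0.0301]
tool_rot: [2.546, 1.839, 0.002]
ft_force: [-0.4, -1.1, -1.2]
grip_width: 0.295
grip_force: 20.0
time: 11.15
position: [0.5271, 0.111, 0.1527]
tool_rot: [2.547, 1.83, 0.006]
ft_force: [0.7, -0.0, 0.1]
grip_width: 0.484
grip_force: 0.0
[ 0.48271232  0.22574856 -0.82836881  1.81905041  0.18202637  1.17184883
 -0.72670287]
```

View pics/w2.png

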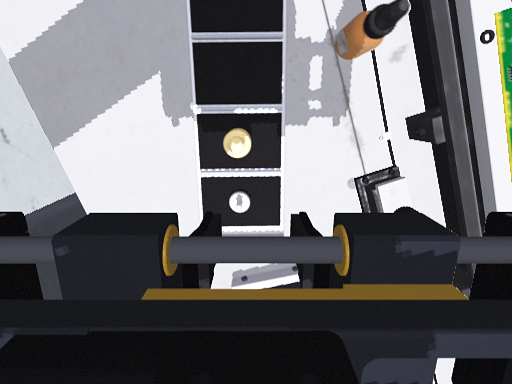

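The weight (237,143) and the thumb screw (239,201) stand centred in their bays. Next is the loupe, gripped along the row.

```bash
python3 -m inch '[[-3,-30,10,0,0,10],[-6,-60,10,0,0,20],[-9,-90,10,0,0,30],[-12,-120,10,0,0,40],[-15,-150,10,0,0,50],[-18,-180,10,0,0,60],[-22,-210,10,0,0,70],[-26,-240,10,0,0,80],[-30,-270,10,0,0,90],[-32.5,-285,10,0,0,100],[-32.5,-285,0,0,0,101.4],[-32.5,-285,-40,0,0,101.4],[-32.5,-285,-80,0,0,101.4],[-32.5,-285,-100,0,0,101.4],[-32.5,-285,-108,0,0,101.4],[-32.5,-285,-108,0,0,101.4],[-32.5,-285,-108,0,0,101.4]]' 50 20
python3 -c "
from bench import ctrl;s=ctrl.get_state();print(s['joint_positions'])"
```

```text
time: 13.32
position: [0.4929, -0.1711, 0.0428]
tool_rot: [0.189, 3.134, -0.001]
ft_force: [0.5, 0.3, 0.1]
grip_width: 0.571
grip_force: 0.0
[ 0.98399703  0.33663149 -0.79111364  1.95271413  0.29025826  0.96547183
  1.504055  ]
```

```bash
python3 -m inch '[[0,0,0,0,0,0],[0,0,0,0,0,0],[0,0,0,0,0,0],[0,0,0,0,0,0],[0,0,0,0,0,0],[0,0,15,0,0,0],[0,0,50,0,0,0],[0,0,100,0,0,0],[0,0,120,0,0,0],[0,0,120,0,0,0]]' 0 20
```

```text
time: 14.58
position: [0.4929, -0.1711, 0.1635]
tool_rot: [0.189, 3.133, -0.003]
ft_force: [-0.4, 0.1, -0.3]
grip_width: 0.402
grip_force: 20.0
```

```bash
python3 -m inch '[[7,52,0,0,0,-2],[14,104,0,0,0,-4],[21,156,0,0,0,-6],[28,208,0,0,0,-8],[35,260,0,0,0,-10],[42,312,0,0,0,-11.4],[48,360,0,0,0,-11.4],[52,386,0,0,0,-11.4],[52,386,-20,0,0,-11.4],[52,386,-60,0,0,-11.4],[52,386,-95,0,0,-11.4],[52,386,-112,0,0,-11.4],[52,386,-119,0,0,-11.4],[52,386,-119,0,0,-11.4],[52,386,-119,0,0,-11.4]]' - 20
python3 -m inch '[[0,0,0,0,0,0],[0,0,0,0,0,0],[0,0,0,0,0,0],[0,0,0,0,0,0],[0,0,30,0,0,0],[0,0,80,0,0,0],[0,0,120,0,0,0],[0,0,120,0,0,0]]' 50
python3 -c "
from bench import ctrl;s=ctrl.get_state();print(s['joint_positions'])"
```

```text
time: 16.45
position: [0.5445, 0.215, 0.0432]
tool_rot: [0.5, 3.1, 0.001]
ft_force: [0.4, 0.8, -1.1]
grip_width: 0.402
grip_force: 20.0
time: 17.45
position: [0.5458, 0.2164, 0.1661]
tool_rot: [0.499, 3.096, 0.004]
ft_force: [-0.4, -0.3, -0.9]
grip_width: 0.573
grip_force: 0.0
[ 0.38297517  0.38429126 -0.98518253  1.68331697  0.33752032  1.2495885
  0.57623166]
```

```bash
python3 -m inch '[[-8,-55,0,0,0,2],[-16,-110,0,0,0,4],[-24,-165,0,0,0,6],[-32,-220,0,0,0,8],[-40,-275,0,0,0,10],[-48,-330,0,0,0,12],[-56,-385,0,0,0,12],[-62,-430,0,0,0,12],[-65,-451.5,0,0,0,12],[-65,-451.5,-40,0,0,12],[-65,-451.5,-80,0,0,12],[-65,-451.5,-95,0,0,12],[-65,-451.5,-95,0,0,12],[-65,-451.5,-95,0,0,12]]' 20 20
python3 - <<'E'
from h import *
im,d,K,T=grab("wrist"); save("w3",im)
s=ctrl.get_state();print(s["joint_positions"],s["position"])
E
```

```text
time: 19.2
position: [0.4801, -0.2363, 0.069]
tool_rot: [0.171, 3.135, -0.001]
ft_force: [-0.4, 0.1, -0.2]
grip_width: 0.226
grip_force: 0.0
[ 1.13148209  0.33339177 -0.82463819  1.90126163  0.28559571  1.02517498
  1.64575663] [ 0.48015359 -0.23659777  0.06916979]
```

View pics/w3.png

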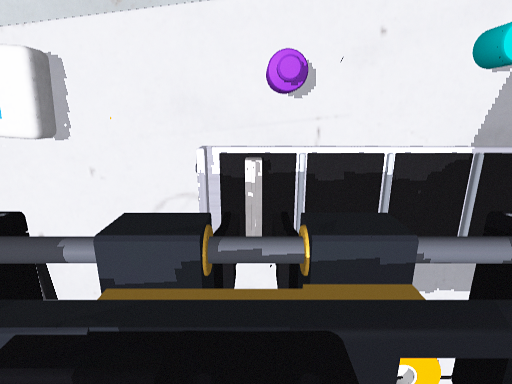

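The press tip (254,195) lies between the fingertips (inner edges about 235 and 280), clear of the cheek at 207. I lower and grip.

```bash
python3 -m inch '[[0,0,-20,0,0,0],[0,0,-32,0,0,0],[0,0,-35,0,0,0],[0,0,-35,0,0,0],[0,0,-35,0,0,0]]' 20 25
python3 -m inch '[[0,0,0,0,0,0],[0,0,0,0,0,0],[0,0,0,0,0,0],[0,0,0,0,0,0],[0,0,15,0,0,0],[0,0,50,0,0,0],[0,0,100,0,0,0],[0,0,130,0,0,0],[0,0,130,0,0,0]]' 0 25
```

```text
time: 19.88
position: [0.4792, -0.2364, 0.0329]
tool_rot: [0.173, 3.136, -0.0]
ft_force: [0.0, -0.4, -1.2]
grip_width: 0.229
grip_force: 0.0
time: 21.0
position: [0.4805, -0.2368, 0.1656]
tool_rot: [0.172, 3.132, -0.005]
ft_force: [0.2, 0.1, -1.1]
grip_width: 0.134
grip_force: 25.0
```

```bash
python3 -m inch '[[9,54,0,0,0,-2],[18,108,0,0,0,-4],[27,162,0,0,0,-6],[36,216,0,0,0,-8],[45,270,0,0,0,-10],[54,324,0,0,0,-12],[63,378,0,0,0,-12],[72,432,0,0,0,-12],[80,480,0,0,0,-12],[85.5,512,0,0,0,-12],[85.5,512,0,0,0,-12],[85.5,512,-40,0,0,-12],[85.5,512,-80,0,0,-12],[85.5,512,-110,0,0,-12],[85.5,512,-125,0,0,-12],[85.5,512,-129.5,0,0,-12],[85.5,512,-129.5,0,0,-12],[85.5,512,-129.5,0,0,-12]]' - 25
python3 -m inch '[[0,0,0,0,0,0],[0,0,0,0,0,0],[0,0,0,0,0,0],[0,0,0,0,0,0],[0,0,30,0,0,0],[0,0,80,0,0,0],[0,0,130,0,0,0],[0,-60,160,0,0,0],[60,-120,180,0,0,0],[60,-120,180,0,0,0],[60,-120,180,0,0,0]]' 24
python3 - <<'E'
from h import *
im,d,K,T=grab("wrist"); save("w4",im); np.savez("w4",im=im,d=d,K=K,T=T)
im,d,K,T=grab("scene"); save("s4",cv2.resize(im[165:265,90:370],None,fx=2.8,fy=2.8,interpolation=cv2.INTER_CUBIC)); np.savez("s4",im=im,d=d,K=K,T=T)
E
```

```text
time: 23.25
position: [0.5651, 0.2759, 0.0341]
tool_rot: [0.5, 3.1, 0.002]
ft_force: [0.1, -0.0, -1.1]
grip_width: 0.133
grip_force: 25.0
time: 24.62
position: [0.6262, 0.1527, 0.2132]
tool_rot: [0.508, 3.099, 0.0]
ft_force: [-1.0, 0.1, 0.2]
grip_width: 0.273
grip_force: 0.0
```

View pics/w4.png

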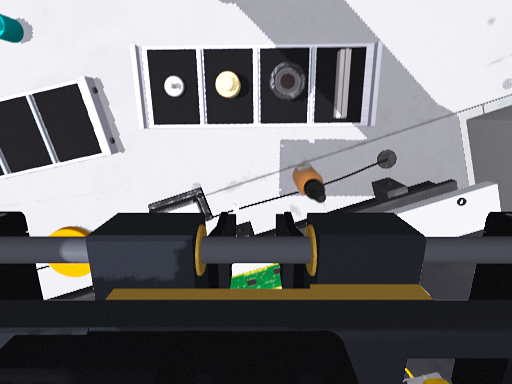

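View pics/s4.png

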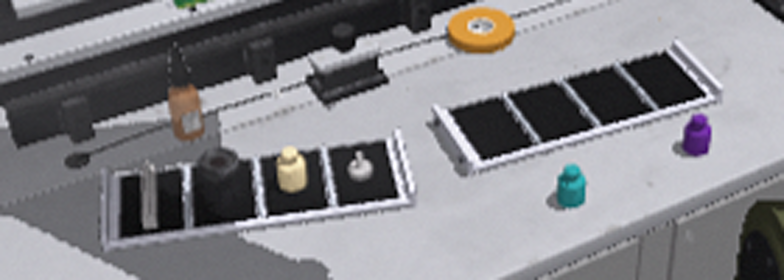

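Both views show all four parts upright in their bays: in w4 the thumb screw is at (174,86), the weight (228,84), the loupe (288,81) and the press tip (344,83). A numeric check against the pad centres follows.

```bash
python3 - <<'E'
from h import *
z=np.load("w4.npz");im=z["im"];d=z["d"];P=cloud(d,z["K"],z["T"]);g=im.max(-1)
for n,u0,u1,zt in (("thumb",148,201,.018),("gauge",205,257,.03),("loupe",261,311,.038),("press",316,362,.021)):
    b=np.zeros(d.shape,bool);b[46:127,u0:u1]=1
    p=P[b&(g<75)&(abs(P[...,2]-.012)<.006)];q=P[b&(P[...,2]>zt)&(d>0)&(np.indices(d.shape)[0]<122)&(np.indices(d.shape)[0]>47)]
    f=lambda a:cv2.minAreaRect((a[:,:2]*1000).astype(np.float32))
    print(n,[np.round(np.array(f(a)[0])).tolist()+np.round(f(a)[1]).tolist()+[round(f(a)[2],1)] for a in(p,q)],q[:,2].max())
E
```

```text
thumb [[504.0, 96.0, 55.0, 82.0, 72.7], [504.0, 97.0, 21.0, 21.0, 31.0]] 0.03832342882881673
gauge [[524.0, 156.0, 54.0, 82.0, 71.5], [524.0, 156.0, 26.0, 25.0, 71.7]] 0.05199597966120095
loupe [[543.0, 218.0, 54.0, 82.0, 71.8], [542.0, 216.0, 36.0, 37.0, 72.6]] 0.05415155167398755
press [[562.0, 278.0, 54.0, 83.0, 74.8], [563.0, 278.0, 13.0, 72.0, 72.3]] 0.0338135411235857
```

All the parts are within about 2 mm of their bay centres, so I hand in.

```bash
python3 -c "
from bench import ctrl;print(ctrl.close_job())"
```

```text
the job is handed in; nothing more can be done
None
```

The job is handed in: the four parts stand upright on the formerly empty rack in reverse order, each within about 2 mm of its bay centre by the wrist camera, and I kept clear of the bottle, tape roll and wipes.

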